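# Find and press the concealed catch of a tea caddy

### The job

The low wooden tea caddy has no handle: its drawer is held by a concealed catch, and one of the four look-alike tiles lying flush in its top is the button. Feel across the tiles gently with a closed fingertip to find the one that gives, press it right down so that the drawer springs out by itself, then let go and move clear of it. Grasp nothing: leave the drawer itself untouched, and the mug, timer and spice jar alone where they stand.

Things in the scene. Friction and masses are not known exactly. Their poses are not given: they have to be found in the camera images.
- caddy: Fixed wooden caddy, 150 (x) x 270 (y) x 70 (z) mm, all one wood. Origin: centre of its underside, on the worktop; z up; its -x face is the drawer side, roughly towards the robot.
- caddy_top (a point): Centre of the caddy's flat top, axes as the caddy's. Flush in it a row of four tiles along y, each 46 (x) x 54 (y) mm, centred at x = 0, y = -90, -30, +30, +90 mm, with fixed 5 mm ribs between. Three are rigid; one, a different one each time and alike to the eye, is the catch's button. A fingertip overlapping a rib cannot push it in.
- catch (a joint): The button tile's travel straight down: 0 flush, 0.008 m at its stop. Its spring starts to yield at 2 N and needs 6 N at the stop; it returns by itself. It frees the drawer beyond about 0.005 m.
- caddy_drawer: The caddy's drawer, without a handle; front 252 x 45 mm. Origin: middle of the lower edge of its front face, axes as the caddy's. Shut, it is at x = -75 mm in the caddy's frame; once freed, a spring drives it in under a second to its stop at x = -120 mm (45 mm out, towards -x), where it stays.
- mug: Grey mug, 84 x 123 x 91 mm high, loose, off the caddy's -y end. Origin: centre of its underside.
- timer: Round wind-up kitchen timer, 63 mm across, 45 mm high, loose, off the caddy's -y end, nearer the robot than the mug. Origin: centre of its underside.
- spice_jar: Spice jar with a screw cap, 45 mm across, 106 mm high, loose, behind the caddy (+x side). Origin: centre of its underside.
- lamp (a point): Point on the worktop straight below a fixed pendant lamp, always here. The lamp hangs from 550 mm to 735 mm above this point, 110 mm across at its widest. Keep the wrist and arm clear of it.

How it is judged:
By the outcome, as a careful person would: the job done as asked, in the order asked, and still so for the second after the job is handed in, with the robot touching nothing.
It also fails if it takes over 51 s, if anything falls off the work surface, if the arm or the gripper's body presses on something with over 40 N, if the wrist force passes 120 N, or if a joint passes its speed limit or range.

### The arm

A 6-joint arm with a two-finger parallel gripper is mounted at the origin on a cart in front of the work surface, level with it; the furniture and walls round the work are solid. World frame = base frame: x ahead of the robot, y to its left, z up, the work surface at z = 0. Lengths are in m, angles in rad, forces in N, time in s.
With the tool pointing down it reaches from about 0.25 to 0.775 m from the base axis. Payload 8.9 kg.
Tool frame: the origin (TCP) lies midway between the tips of the shut fingers; the grasp point (between the pads) lies tcp_to_grasp behind it (tcp_to_grasp is the distance from the TCP to the grasp point, in m); z points along the fingers, y is the line along which they close (so a half turn about z gives the same grasp; the last joint's range is limited). The gripper opens to 85 mm and grips with 20 to 120 N. Pads are 22 mm wide; open, the fingers measure 114 mm over their backs; the gripper's body (76 mm by 85 mm) begins 54 mm behind the grasp point. The pads swing forward as they close: fully open they stand 13 mm farther back than shut.
Start: joints at [-0.139, 0.291, -0.153, 1.127, 0, 1.431], TCP at [0.525, 0, 0.231] pointing down, gripper open.
Joint ranges: [-2.52, 2.52], [-0.91, 1.74], [-1.3, 1.37], [-1.96, 2.02], [-1.52, 1.47], [-3.14, 3.14]. Speed limits (rad/s): [2.22, 2.22, 2.79, 3.14, 3.14, 3.14].

### API

Orientations are given as a 3x3 rotation matrix whose columns are the frame's x, y, z axes.
In Python, from plant import * gives the robot as it stands.
- The arm moves only by the shell command python3 -m jog 'ROWS' [FORCE]. ROWS is JSON, a list that holds one entry, the list of rows, each a list of 7 numbers: the finger opening in m, from 0 to 0.0854, then the shift along the tool's x, y, z in m, then the turn, a rotation vector about the tool's x, y, z in rad. A call has 1 to 8 rows; each row is the pose to reach, as a shift and turn from the pose commanded when the call began, along the tool's axes at that moment; what a row does not reach only later rows make up. A row lasts 1/8 s, in which the tool goes at most 62.5 mm and 10.7 degrees, less where a joint would pass 70% of its speed; a pose out of reach is approached as far as the arm can. A call with a gripper value outside its range is refused whole. The fingers move at their own pace and stop on an object; FORCE is the grip in N (left out, the last holds). Time passes only in rows, so rows that repeat a pose let the fingers close. It gives the time, the measured TCP pose, the force, the opening and the grip force at its end, in the units of the state.
- observe(): the state, without advancing time (a new reading comes with each control period).
- read_camera(name): name is "scene" or "side" or "wrist"; returns the picture (400x640x3 uint8, red, green, blue); there is no depth.
- calibration(name): a dict with "mtx" (3x3 intrinsics, pixels), "xyz" and "rotation" of the camera in the world; the wrist camera has in their place "hand_eye" (4x4, takes a point from camera to tool coordinates, whose origin is the TCP and whose axes are the flange's). Camera axes: x right, y down, z forward; pixel columns grow to the right and rows downward; lengths in m; the calibration is good to about 2 mm. The wrist camera is an equidistant fisheye: a pixel r from the principal point sees the ray r / f radians off the axis. A picture is of the moment at which its call begins: read the wrist's pose just before it. calibration takes no time and is no camera call.
- sign_off(): hands the job in; it is judged then, once.
Trained networks look in the newest picture that a camera, given by its name, has taken for a name from the list of things; names that differ only in an ending like _2 or _b are one class to them, and where a whole thing is asked for, a point or a joint stands for the part that bears it (a point fixed in the world has none). Each returns a list of dicts, best first, with "confidence" (0 to 1); they miss things now and then, are a little off and sometimes report something else, mostly with a low value. They report only what shows in the picture. A call takes as long as a camera call.
- outline_of(camera, query): "mask" (400x640 bool, what is visible of it) and "point" ([column, row] as shares, 0 to 1, of the picture: columns of its width, rows of its height, amid what is visible of it).
- pinpoint(camera, query): "point" ([column, row] as shares, 0 to 1, of the picture: columns of its width, rows of its height: a listed point, or the origin of a listed thing).
The state is a dict: "time": time; "joint_pos": joint angles; "qd": joint speeds; "joint_torque": joint torques, N m; "tcp_pos": TCP position; "orientation": TCP orientation; "wrist_force": force on the tool from outside, world axes, zero at the start; "wrist_torque": the same for the moment, N m; "finger_gap": opening from 0.0 (shut) to 1.0 (fully open); "grasp_force": force on a finger pad.
Only numpy, scipy, OpenCV 4.12 (cv2) and the standard library are available. Lean on these libraries where they do the work, as an engineer would, in place of code of your own. Each camera call takes 0.05 s, during which the arm holds its last target. There are 200 camera calls.

## Working session

There is one attempt and no reset: what is moved stays moved. The work goes in short steps, Python scripts to look and compute and a shell command to move; the robot and the scene stay as the last step left them, time stands still between calls to the robot, and variables do not carry over. Pictures are saved under pics/ and viewed, at most 10 in all, crops included, and the job is handed in when it is done.

```bash
ls; mkdir -p pics; cat > h.py <<'E'
from plant import *
import numpy as np, cv2
def ray(cam,px):
    c=calibration(cam);K=np.array(c["mtx"]);d=np.linalg.inv(K)@[px[0],px[1],1]
    return np.array(c["xyz"]),np.array(c["rotation"])@d
def onz(cam,px,z):
    o,d=ray(cam,px);return o+d*(z-o[2])/d[2]
E
python3 - <<'E'
from h import *
s=observe();print(s["time"],s["tcp_pos"],s["orientation"],s["wrist_force"],s["finger_gap"])
try: print(tcp_to_grasp)
except Exception as e: print(e)
for cam in ("scene","side"):
    im=read_camera(cam);cv2.imwrite(f"pics/{cam}.png",im[:,:,::-1])
    for q,z in (("caddy_top",.07),("caddy",0),("caddy_drawer",0),("mug",0),("timer",0),("spice_jar",0),("lamp",0)):
        for r in pinpoint(cam,q)[:2]:
            p=np.array(r["point"])*[640,400];print(cam,q,round(r["confidence"],2),p.round(1),onz(cam,p,z).round(4))
E
```

```text
pics
0.0 [5.24582071e-01 8.27205250e-05 2.30742875e-01] [[-2.31965269e-05  9.99999204e-01 -1.26128785e-03]
 [ 9.99999978e-01  2.34618051e-05  2.10308927e-04]
 [ 2.10338352e-04 -1.26128295e-03 -9.99999182e-01]] [ 0.53901051  0.13390735 -0.21354865] 1.004153378761621
0.0187
scene caddy_top 0.86 [289.5 194.3] [0.5219 0.1424 0.07  ]
scene caddy 0.7 [285.8 217.5] [0.5188 0.1587 0.    ]
scene caddy_drawer 0.83 [257.8 221.2] [0.4554 0.1749 0.    ]
scene mug 0.7 [355.5 276.4] [ 0.5482 -0.0861  0.    ]
scene timer 0.63 [272.7 291.2] [ 0.3943 -0.0475  0.    ]
scene spice_jar 0.78 [336.2 202.3] [0.6588 0.1615 0.    ]
scene lamp 0.72 [393.3 290.7] [ 0.5871 -0.1503  0.    ]
scene lamp 0.44 [288.  190.3] [0.5792 0.2721 0.    ]
side caddy_top 0.56 [287.6 194.3] [0.5252 0.1533 0.07  ]
side caddy 0.95 [287.  217.9] [0.5184 0.1474 0.    ]
side caddy_drawer 0.58 [255.3 214.5] [0.449  0.1916 0.    ]
side mug 0.75 [334.9 280.5] [ 0.5422 -0.0885  0.    ]
side timer 0.94 [265.9 285.2] [ 0.398  -0.0413  0.    ]
side timer 0.48 [337.2 200.6] [0.6632 0.1589 0.    ]
side spice_jar 0.88 [336.5 197.5] [ 0.6669  0.1712 -0.    ]
side lamp 0.73 [364.6 290.3] [ 0.5894 -0.139   0.    ]
```

View pics/scene.png

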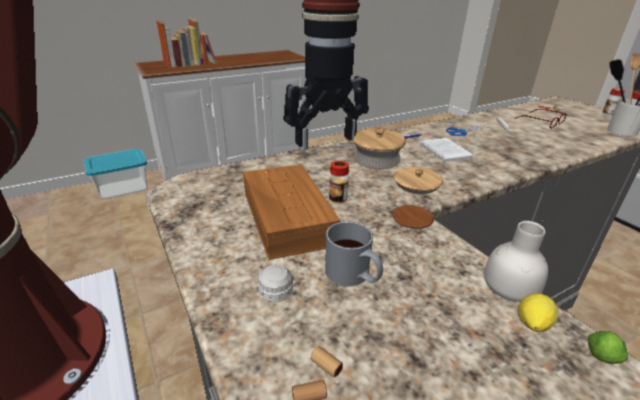

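View pics/side.png

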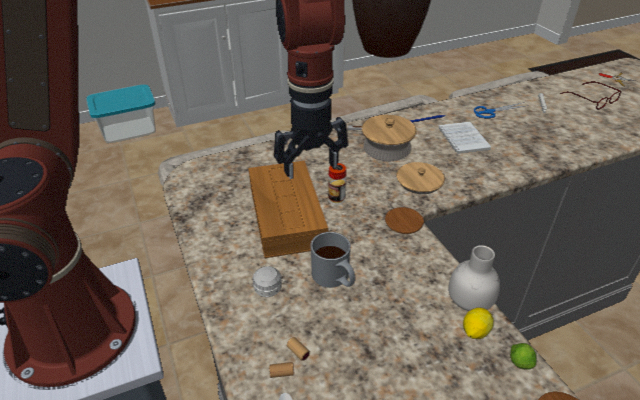

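The pictures show the caddy at about (290,208) in scene and (287,208) in side. The mug is off its near end, the timer is at about (275,283), the jar is behind it, and the lamp is at the upper right. I'll fit the caddy's pose to the outlines.

```bash
cat > fit.py <<'E'
from h import *
from scipy.optimize import minimize
M={}
for cam in ("scene","side"):
    read_camera(cam)
    r=outline_of(cam,"caddy");print(cam,[(round(a["confidence"],2),int(a["mask"].sum())) for a in r])
    M[cam]=r[0]["mask"]
def proj(cam,P):
    c=calibration(cam);q=(P-np.array(c["xyz"]))@np.array(c["rotation"]);q=q@np.array(c["mtx"]).T;return q[:,:2]/q[:,2:]
def corners(v):
    x,y,a=v;R=np.array([[np.cos(a),-np.sin(a)],[np.sin(a),np.cos(a)]])
    return np.array([[*(R@[sx*.075,sy*.135]+[x,y]),z] for sx in(-1,1) for sy in (-1,1) for z in (0,.07)])
def cost(v,cams=("scene","side")):
    t=0
    for cam in cams:
        h=cv2.convexHull((proj(cam,corners(v))*256).round().astype(np.int32))
        m=np.zeros((400*4,640*4),np.uint8);cv2.fillConvexPoly(m,((h/256+.5)*4*16).astype(np.int32),1,shift=4)
        k=cv2.resize(M[cam].astype(np.uint8),(2560,1600),interpolation=cv2.INTER_NEAREST)
        t+=np.sum(m!=k)/16/k.sum()*16
    return t
for cams in (("scene",),("side",),("scene","side")):
    b=min((minimize(cost,[.52,.148,a],args=(cams,),method="Nelder-Mead",options=dict(initial_simplex=[[.52,.148,a],[.53,.148,a],[.52,.158,a],[.52,.148,a+.08]],maxiter=80)) for a in(-.15,.05,.25)),key=lambda r:r.fun)
    print(cams,b.x.round(4),round(b.fun,3))
v=b.x
for cam in ("scene","side"):
    im=read_camera(cam)[:,:,::-1].copy()
    P=proj(cam,corners(v))
    x,y,a=v;R=np.array([[np.cos(a),-np.sin(a)],[np.sin(a),np.cos(a)]])
    im=cv2.resize(im[140:280,220:380],None,fx=4,fy=4,interpolation=cv2.INTER_CUBIC)
    f=lambda p:tuple(int(t) for t in ((p-[220,140]+.5)*4))
    for p in P: cv2.circle(im,f(p),3,(255,0,0),-1)
    for k in (-.09,-.03,.03,.09):
        q=proj(cam,np.array([[*(R@[sx,k+sy]+[x,y]),.07] for sx,sy in((-.023,-.027),(.023,-.027),(.023,.027),(-.023,.027))]))
        for i in range(4): cv2.line(im,f(q[i]),f(q[(i+1)%4]),(0,0,255),1)
        c=R@[0,k]+[x,y];print(k,c.round(4)) if cam=="scene" else 0
    cv2.imwrite(f"pics/fit_{cam}.png",im)
E
python3 fit.py; python3 -c "
import cv2,numpy as np
cv2.imwrite('pics/fit.png',cv2.resize(np.hstack([cv2.imread('pics/fit_scene.png')[:,:500],cv2.imread('pics/fit_side.png')[:,:500]]),(800,448)))"
```

```text
scene [(0.69, 5246)]
side [(0.91, 4352)]
('scene',) [ 0.5193  0.1565 -0.1863] 0.281
('side',) [ 0.5193  0.1569 -0.1919] 0.37
('scene', 'side') [ 0.5193  0.1567 -0.1916] 0.652
-0.09 [0.5021 0.0683]
-0.03 [0.5136 0.1272]
0.03 [0.525  0.1861]
0.09 [0.5364 0.245 ]
```

View pics/fit.png

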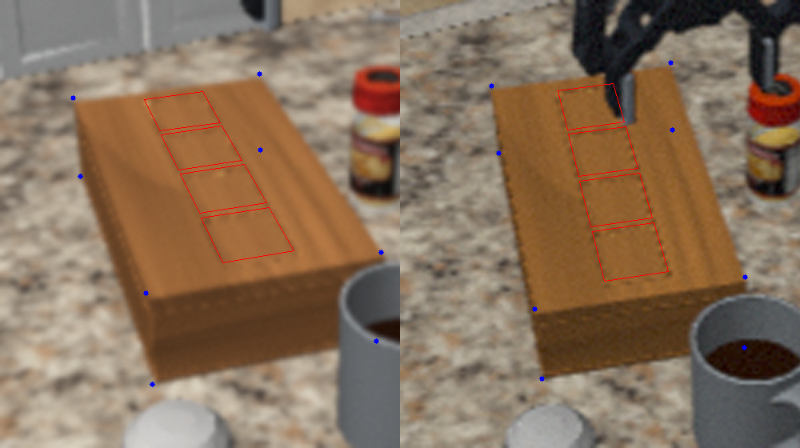

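The fit agrees between the cameras to about 1 mm, and the tile centres are found. I'll close the fingers and go over the tile at y = -90, yaw-aligned.

```bash
python3 -m jog '[[[0,0.02,-0.005,0.03,0,0,0.05],[0,0.04,-0.012,0.07,0,0,0.1],[0,0.068,-0.023,0.11,0,0,0.15],[0,0.068,-0.023,0.13,0,0,0.19],[0,0.068,-0.023,0.13,0,0,0.19],[0,0.068,-0.023,0.13,0,0,0.19],[0,0.068,-0.023,0.13,0,0,0.19]]]' 20
python3 - <<'E'
from h import *
s=observe();R=np.array(s["orientation"]);t=np.array(s["tcp_pos"]);print(s["time"],t,R.round(3),s["wrist_force"],s["finger_gap"])
c=calibration("wrist");H=np.array(c["hand_eye"]);K=np.array(c["mtx"])
im=read_camera("wrist")[:,:,::-1].copy()
x,y,a=.5193,.1567,-.19;Q=np.array([[np.cos(a),-np.sin(a)],[np.sin(a),np.cos(a)]])
def pr(P):
    p=R.T@(np.array(P)-t);p=H[:3,:3].T@(p-H[:3,3]);th=np.arctan2(np.hypot(p[0],p[1]),p[2]);f=p[:2]/np.hypot(p[0],p[1])*th
    return (int(round(K[0,0]*f[0]+K[0,2])),int(round(K[1,1]*f[1]+K[1,2])))
for k in (-.09,-.03,.03,.09):
    q=[pr([*(Q@[sx,k+sy]+[x,y]),.07]) for sx,sy in((-.023,-.027),(.023,-.027),(.023,.027),(-.023,.027))]
    for i in range(4): cv2.line(im,q[i],q[(i+1)%4],(0,0,255),1)
q=[pr([*(Q@[sx,sy]+[x,y]),.07]) for sx,sy in((-.075,-.135),(.075,-.135),(.075,.135),(-.075,.135))]
for i in range(4): cv2.line(im,q[i],q[(i+1)%4],(255,0,0),1)
cv2.imwrite("pics/w1.png",im)
E
```

```text
time: 1.98
tcp_pos: [0.503, 0.0677, 0.1024]
orientation: [[0.189, 0.982, 0.002], [0.982, -0.189, -0.0], [0.0, 0.002, -1.0]]
wrist_force: [-0.4, -0.1, -0.6]
finger_gap: 0.002
grasp_force: 0.0
1.975 [0.50300471 0.06769209 0.10238226] [[ 0.189  0.982  0.002]
 [ 0.982 -0.189 -0.   ]
 [ 0.     0.002 -1.   ]] [-0.44546086 -0.06343653 -0.614382  ] 0.0015942712549269625
```

View pics/w1.png

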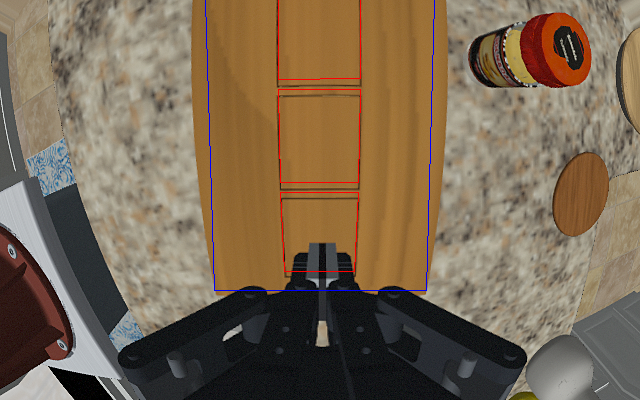

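The wrist view shows the real rib seams about 6 px (3–4 mm) towards -y of the drawn ones, near rows 189–198, and the x edges match. I'll shift by -3 mm along tool x (which is caddy +y), then descend gently.

```bash
python3 -m jog '[[[0,-0.003,-0.001,0.02,0,0,0],[0,-0.003,-0.001,0.027,0,0,0],[0,-0.003,-0.001,0.029,0,0,0]]]'
python3 -m jog '[[[0,0,0,0.001,0,0,0],[0,0,0,0.002,0,0,0]]]'
python3 -m jog '[[[0,0,0,0.001,0,0,0]]]'
```

```text
time: 2.4
tcp_pos: [0.5005, 0.0652, 0.0723]
orientation: [[0.189, 0.982, -0.0], [0.982, -0.189, 0.0], [0.0, -0.0, -1.0]]
wrist_force: [0.9, 0.0, -0.1]
finger_gap: -0.002
grasp_force: 0.0
time: 2.65
tcp_pos: [0.5008, 0.0653, 0.0707]
orientation: [[0.189, 0.982, 0.001], [0.982, -0.189, -0.0], [0.0, 0.001, -1.0]]
wrist_force: [-0.4, 0.5, -0.4]
finger_gap: -0.001
grasp_force: 0.0
time: 2.78
tcp_pos: [0.5008, 0.0653, 0.0697]
orientation: [[0.189, 0.982, 0.001], [0.982, -0.189, 0.0], [0.0, 0.001, -1.0]]
wrist_force: [-1.8, 0.4, 5.3]
finger_gap: -0.004
grasp_force: 2.2
```

```bash
python3 -m jog '[[[0,0,0,0.0005,0,0,0],[0,0,0,0.0005,0,0,0]]]'
```

```text
time: 3.02
tcp_pos: [0.5008, 0.0653, 0.0691]
orientation: [[0.189, 0.982, 0.001], [0.982, -0.189, 0.0], [0.0, 0.001, -1.0]]
wrist_force: [-0.2, 1.3, 5.1]
finger_gap: -0.001
grasp_force: 2.3
```

```bash
python3 -m jog '[[[0,0,0,0.0005,0,0,0],[0,0,0,0.001,0,0,0]]]'
```

```text
time: 3.28
tcp_pos: [0.5007, 0.0653, 0.0679]
orientation: [[0.189, 0.982, 0.001], [0.982, -0.189, 0.0], [0.0, 0.001, -1.0]]
wrist_force: [0.5, 0.2, 5.5]
finger_gap: -0.001
grasp_force: 2.6
```

The force stayed near 5 N over about 2 mm of travel, so this tile seems to give. I'll compare it with the neighbouring tile.

```bash
python3 -m jog '[[[0,0,0,-0.008,0,0,0],[0,0,0,-0.012,0,0,0],[0,0.03,0,-0.012,0,0,0],[0,0.06,0,-0.012,0,0,0],[0,0.06,0,-0.006,0,0,0],[0,0.06,0,-0.0035,0,0,0],[0,0.06,0,-0.003,0,0,0]]]'
python3 -m jog '[[[0,0,0,0.001,0,0,0],[0,0,0,0.001,0,0,0]]]'
python3 -m jog '[[[0,0,0,0.0005,0,0,0],[0,0,0,0.0005,0,0,0]]]'
```

```text
time: 4.15
tcp_pos: [0.5113, 0.1235, 0.0705]
orientation: [[0.19, 0.982, -0.001], [0.982, -0.19, -0.0], [-0.0, -0.001, -1.0]]
wrist_force: [0.2, 0.1, 0.3]
finger_gap: -0.001
grasp_force: 0.0
time: 4.4
tcp_pos: [0.5117, 0.1235, 0.0701]
orientation: [[0.19, 0.982, 0.0], [0.982, -0.19, -0.0], [-0.0, 0.0, -1.0]]
wrist_force: [-1.3, -2.5, 3.9]
finger_gap: -0.0
grasp_force: 2.0
time: 4.65
tcp_pos: [0.5118, 0.1236, 0.07]
orientation: [[0.189, 0.982, 0.0], [0.982, -0.189, -0.001], [-0.001, 0.0, -1.0]]
wrist_force: [-3.8, -2.5, 11.4]
finger_gap: 0.002
grasp_force: 5.5
```

Tile 2 is rigid: the tip stayed at z = 0.070 while the force rose to 11 N. So tile 1 (y = -90) is the button. I'll go back and press it.

```bash
python3 -m jog '[[[0,0,0,-0.008,0,0,0],[0,-0.03,0,-0.012,0,0,0],[0,-0.06,0,-0.012,0,0,0],[0,-0.06,0,-0.003,0,0,0],[0,-0.06,0,0,0,0,0],[0,-0.06,0,0.003,0,0,0],[0,-0.06,0,0.005,0,0,0],[0,-0.06,0,0.007,0,0,0]]]'
python3 -m jog '[[[0,0,0,0.001,0,0,0],[0,0,0,0.0015,0,0,0],[0,0,0,0.0015,0,0,0]]]'
```

```text
time: 5.65
tcp_pos: [0.5004, 0.0655, 0.0623]
orientation: [[0.188, 0.982, -0.0], [0.982, -0.188, -0.0], [-0.0, -0.0, -1.0]]
wrist_force: [-1.7, -1.6, 5.2]
finger_gap: -0.001
grasp_force: 2.8
time: 6.02
tcp_pos: [0.5005, 0.0655, 0.0619]
orientation: [[0.188, 0.982, 0.001], [0.982, -0.188, -0.0], [-0.0, 0.001, -1.0]]
wrist_force: [-6.2, -2.3, 19.9]
finger_gap: 0.0
grasp_force: 9.8
```

The tile went down to its stop at z ≈ 0.062, about 8 mm of travel. Next I'll let go, rise clear and check.

```bash
python3 -m jog '[[[0,0,0,-0.01,0,0,0],[0,0,0,-0.05,0,0,0],[0,0,0,-0.1,0,0,0],[0,0,0,-0.13,0,0,0],[0,0,0,-0.13,0,0,0],[0,0,0,-0.13,0,0,0],[0,0,0,-0.13,0,0,0],[0,0,0,-0.13,0,0,0]]]'
python3 - <<'E'
from h import *
L=[]
for cam in("scene","side"):
    im=read_camera(cam);L.append(cv2.resize(im[130:310,200:400,::-1],None,fx=2,fy=2))
    for q in ("caddy_drawer","mug","timer","spice_jar"):
        for r in pinpoint(cam,q)[:1]:
            p=np.array(r["point"])*[640,400];print(cam,q,round(r["confidence"],2),onz(cam,p,0).round(3))
cv2.imwrite("pics/end.png",np.hstack(L))
E
```

```text
time: 7.02
tcp_pos: [0.4999, 0.0653, 0.1899]
orientation: [[0.189, 0.982, -0.002], [0.982, -0.189, 0.0], [-0.0, -0.002, -1.0]]
wrist_force: [0.0, -0.0, 1.1]
finger_gap: -0.0
grasp_force: 0.0
scene caddy_drawer 0.87 [0.403 0.185 0.   ]
scene timer 0.7 [ 0.4   -0.047  0.   ]
scene spice_jar 0.97 [0.67  0.171 0.   ]
side caddy_drawer 0.78 [0.396 0.18  0.   ]
side mug 0.23 [ 0.395 -0.042  0.   ]
side timer 0.55 [ 0.397 -0.041  0.   ]
side spice_jar 0.59 [0.662 0.163 0.   ]
```

View pics/end.png

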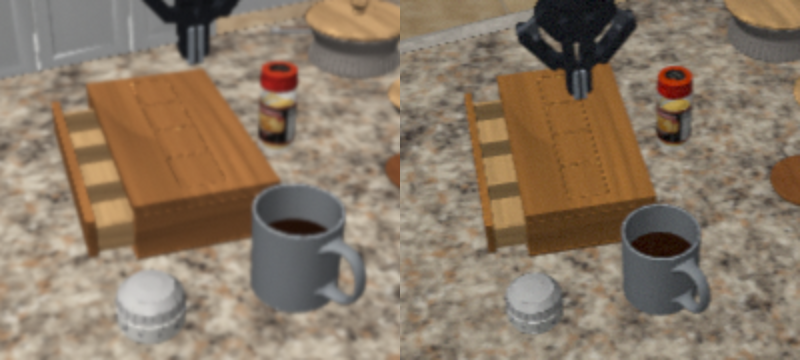

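The drawer stands open on the left of both views, its front at crop pixels about (75,180) and (480,170). The mug, timer and jar are where they were, and the gripper is clear.

```bash
python3 -c "
from plant import *
print(sign_off())"
```

```text
the job is handed in; nothing more can be done
None
```

The button was the tile at y = -90 mm: I pressed it to its stop, the drawer sprang out by itself, the gripper is clear with nothing else moved, and the job is handed in at about 7.5 s.

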